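# Turn the upside-down culture dish over into the microscope loader

### The job

One of the three culture dishes on the bench arrived upside down: its blue bottom shows instead of the white lid with the orange dot. Lay that dish, still upside down, in the open green pan of the turn-over loader and let go, then swing the pan fully over by its red handle, so that the dish ends up lid up in the black nest under the pan. Leave the other two dishes where they are, and let go of the handle.

Things in the scene. Friction and masses are not known exactly. Their poses are not given: they have to be found in the camera images.
- dish_a_mid (a point): Centre (half-way up) of a rigid round closed culture dish, 56 mm diameter, 16 mm thick, 45 g. Its z axis points out of the white lid, which has an orange dot 18 mm across in its middle; the other side is plain blue. Three equal dishes lie flat on the bench; this one lies upside down (z axis down, blue side showing).
- dish_b_mid (a point): Centre of a second, equal culture dish, lying right way up (z axis up, white lid with orange dot showing). A bystander: leave it alone.
- dish_c_mid (a point): Centre of a third, equal culture dish, lying right way up (z axis up, white lid with orange dot showing). A bystander: leave it alone.
- hinge (a point): Middle of the hinge axis of the turn-over loader (grey fixed base 110 x 200 mm, 10 mm high, at a small yaw). The axis is 45 mm above the bench. Loader axes: x along the hinge, y from the hinge towards the open pan, z up; the nest lies on the -y side. Two hinge posts stand at x = 37 to 49 mm either side, y within 10 mm, top 55 mm above the bench.
- pan_seat (a point): Centre of the dish's seat on the floor of the green pan, 50 mm from the hinge axis; at the start level, 35 mm above the bench, on the hinge's +y side. Four upright plates at the diagonals leave 3 mm of play around the dish (17 mm high on the hinge side, 8 mm on the outer); the sides along x are open for fingers. Turns with the pan; z points out of the seat: up when open, down when swung over.
- handle (a point): Centre of the pan's handle: a red round bar, 10 mm diameter, 64 mm long, parallel to the hinge, 130 mm from its axis, 45 mm above the bench when the pan is open and when swung over, clear below. Pinch it from above, one finger on the hinge side (42 mm free between bar and pan, so open only part way), one on the outer side; it turns in the grasp. Stems at x = 36 mm either side.
- pan (a joint): Angle of the pan about the hinge (rad): 0 open on the +y side, 1.57 upright, 3.14 swung fully over, above the nest. A stiff hinge: the pan stays where it is left (about 2 to 3 N at the handle move it). The dish tips out of the pan into the nest by itself a little past upright.
- nest (a point): Centre of the floor of the black nest, fixed on the loader, 50 mm from the hinge axis on the -y side, 35 mm above the bench, with low aluminium walls on three sides. The dish rests here at the end, its centre 8 mm above this point, with the pan's open frame just above it.

How it is judged:
By the outcome, as a careful person would: the job done as asked, in the order asked, and still so for the second after the job is handed in, with the robot touching nothing.
It also fails if it takes over 61 s, if anything falls off the work surface, if the arm or the gripper's body presses on something with over 40 N, if the wrist force passes 120 N, or if a joint passes its speed limit or range.

### The arm

A 6-joint arm with a two-finger parallel gripper is mounted at the origin on the work surface. World frame = base frame: x ahead of the robot, y to its left, z up, the work surface at z = 0. Lengths are in m, angles in rad, forces in N, time in s.
With the tool pointing down it reaches from about 0.25 to 0.725 m from the base axis. Payload 4 kg.
Tool frame: the origin (TCP) lies at the very end of the fingers, on their centre line; the grasp point (between the pads) lies 19 mm behind it; x points along the fingers, z is the direction in which the jaws open and shut, and the axes are right-handed (so a half turn about x gives the same grasp; the last joint's range is limited). The gripper opens to 85 mm and grips with 20 to 120 N. Pads are 22 mm wide; open, the fingers measure 114 mm over their backs; the gripper's body (76 mm by 85 mm) begins 54 mm behind the grasp point. The pads swing forward as they close: fully open they stand 13 mm farther back than shut.
Start: joints at [-1.253, 0.241, 0.005, 1.335, 0, 1.571], TCP at [0.156, -0.475, 0.231] pointing down, gripper open.
Joint ranges: [-2.72, 2.72], [-1.05, 1.87], [-1.09, 1.28], [-1.99, 2.15], [-1.42, 1.44], [-3.14, 3.14]. Speed limits (rad/s): [2.79, 2.79, 3.14, 3.14, 3.14, 3.14].

### API

Orientations are given as a unit quaternion [x, y, z, w].
In Python, from workcell import bot gives the robot as it stands.
- The arm moves only by the tool apply_moves, never from a script. Its argument "targets" is one flat list of numbers, 7 for each row, row after row: the shift along the tool's x, y, z in units of 25 cm (1.0 is 25 cm), then the turn, a rotation vector about the tool's x, y, z in units of 0.5 rad (1.0 is 0.5 rad), then the opening, from 0 (shut) to 1 (fully open). In form: [tx, ty, tz, wx, wy, wz, claw, tx, ty, tz, wx, wy, wz, claw, ...]. A call has 1 to 12 rows; each row is the pose to reach, as a shift and turn from the pose commanded when the call began, along the tool's axes at that moment; what a row does not reach only later rows make up. A row lasts 1/12 s, in which the tool goes at most 41.7 mm and 7.16 degrees, less where a joint would pass 70% of its speed; a pose out of reach is approached as far as the arm can. A call with a number of a shift or a turn outside -1 to 1 is refused whole. A call with a gripper value outside its range is refused whole. The fingers move at their own pace and stop on an object; the grip force is fixed at half the most. Time passes only in rows, so rows that repeat a pose let the fingers close. It gives the time, the measured TCP pose, the force and the opening at its end, in the units of the state.
- bot.get_obs(): the state, without advancing time (a new reading comes with each control period).
- bot.camera(name): name is "side" or "top" or "wrist"; returns (picture, depth): 384x512x3 uint8, red, green, blue; 384x512 float32, m along the optical axis (not along the pixel's ray), 0 where there is no reading.
- bot.camera_params(name): a dict with "fx", "fy", "cx", "cy" (pixels), "T" (4x4, takes a point from camera to world coordinates); the wrist camera has in their place "tool_from_camera" (4x4, takes a point from camera to tool coordinates, whose origin is the TCP and whose axes are the tool frame's). Camera axes: x right, y up, looking along -z (the intrinsics and any distortion apply to the point x, -y, -z); pixel columns grow to the right and rows downward; lengths in m; the calibration is good to about 2 mm. A picture is of the moment at which its call begins: read the wrist's pose just before it. camera_params takes no time and is no camera call.
- bot.job_done(): hands the job in, once; it reports no verdict.
The state is a dict: "clock": time; "joint_pos": joint angles; "joint_vel": joint speeds; "tau": joint torques, N m; "eef_pos": TCP position; "tool_rot": TCP orientation; "ft_force": force on the tool from outside, world axes, zero at the start; "ft_torque": the same for the moment, N m; "grip_width": finger opening in m.
Only numpy, scipy, OpenCV 4.12 (cv2) and the standard library are available. Lean on these libraries where they do the work, as an engineer would, in place of code of your own. Each camera call takes 0.05 s, during which the arm holds its last target.

## Working session

There is one attempt and no reset: what is moved stays moved. The work goes in short steps, Python scripts to look and compute and a tool call to move; the robot and the scene stay as the last step left them, time stands still between calls to the robot, and variables do not carry over. Pictures are saved under pics/ and viewed, and the job is handed in when it is done.

Besides the shell and the picture viewer there is one more tool, called in YAML: its name, and indented under it one key for each argument. apply_moves: Moves the arm, as the interface text tells. Its arguments: {"type":"object","properties":{"targets":{"type":"array"}},"required":["targets"]}

```bash
mkdir -p pics
python3 - <<'E'
from workcell import bot
import cv2,numpy as np
o=bot.get_obs();print({k:np.round(v,4).tolist() for k,v in o.items()})
for n in ("top","side"):
    p,d=bot.camera(n);cv2.imwrite(f"pics/{n}0.png",p[:,:,::-1]);np.savez(f"{n}0.npz",p=p,d=d)
    print(n,bot.camera_params(n))
print(bot.camera_params("wrist"))
E
```

```text
{'clock': 0.0, 'joint_pos': [-1.253, 0.2414, 0.0037, 1.3352, -0.0, 1.5708], 'joint_vel': [-0.0006, -0.0004, 0.0008, 0.001, 0.0009, 0.0016], 'tau': [0.0009, -37.2317, 25.2408, 0.0169, 0.0003, -0.0], 'eef_pos': [0.156, -0.4743, 0.2304], 'tool_rot': [0.415, 0.5734, -0.4141, 0.5722], 'ft_force': [0.2077, -0.7148, -0.5728], 'ft_torque': [0.0045, 0.0235, 0.0121], 'grip_width': 0.0853}
top {'fx': 358.54432871311127, 'fy': 358.54432871311127, 'cx': 253.59159553435538, 'cy': 188.4266387921901, 'T': array([[-0.00422379,  0.99295152, -0.11844593,  0.46713583],
       [-0.99893418, -0.00963394, -0.0451408 ,  0.01617483],
       [-0.04596372,  0.11812903,  0.9919339 ,  0.73260626],
       [ 0.        ,  0.        ,  0.        ,  1.        ]])}
side {'fx': 398.3037927346571, 'fy': 398.3037927346571, 'cx': 256.80596503374426, 'cy': 197.22129252841594, 'T': array([[-0.7304357 ,  0.38977216, -0.56083986,  0.14302613],
       [-0.68262273, -0.44324659,  0.580998  ,  0.43291381],
       [-0.02213351,  0.80722372,  0.58983047,  0.49248472],
       [ 0.        ,  0.        ,  0.        ,  1.        ]])}
{'fx': 310.74660813951215, 'fy': 310.74660813951215, 'cx': 256.7113459949755, 'cy': 192.06211025768172, 'tool_from_camera': array([[ 2.74363106e-04,  2.91445432e-01, -9.56587416e-01,
        -1.42884585e-01],
       [ 1.08076296e-03,  9.56586807e-01,  2.91445557e-01,
         7.42719413e-02],
       [ 9.99999378e-01, -1.11380616e-03, -5.25313008e-05,
        -4.99526010e-04],
       [ 0.00000000e+00,  0.00000000e+00,  0.00000000e+00,
         1.00000000e+00]])}
```

View pics/top0.png

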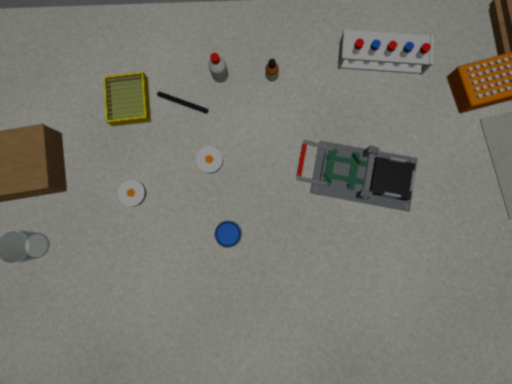

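View pics/side0.png

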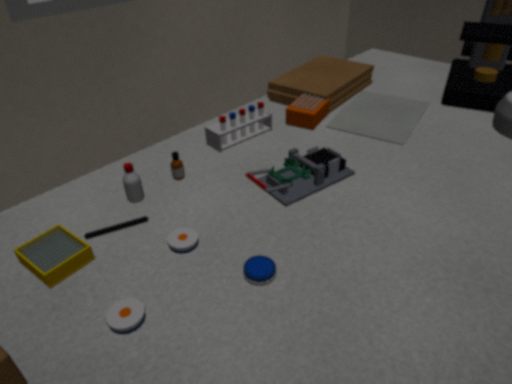

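The top view shows the blue dish at about (228,234), white dishes at (209,159) and (131,193), the red handle at (302,160), the green pan at (345,170) and the nest at (392,178). The side view agrees.

```bash
cat > h.py <<'E'
import cv2,numpy as np
from workcell import bot
from scipy.spatial.transform import Rotation as R
def cloud(d,P,T):
    v,u=np.mgrid[:384,:512]
    c=np.stack([(u-P['cx'])/P['fx']*d,-(v-P['cy'])/P['fy']*d,-d],-1)
    return c@T[:3,:3].T+T[:3,3]
def wristT(o):
    T=np.eye(4);T[:3,:3]=R.from_quat(o['tool_rot']).as_matrix();T[:3,3]=o['eef_pos']
    return T@bot.camera_params('wrist')['tool_from_camera']
def masks(p):
    h=cv2.cvtColor(p,cv2.COLOR_RGB2HSV).astype(int);H,S,V=h[...,0],h[...,1],h[...,2]
    return dict(blue=(abs(H-110)<15)&(S>150)&(V>60),red=((H<6)|(H>174))&(S>150)&(V>70),green=(abs(H-70)<20)&(S>100)&(V>30),orange=(abs(H-12)<7)&(S>180)&(V>120),black=(V<35))
def comps(p,d,X,names,amin=40):
    M=masks(p)
    for k in names:
        n,l,s,c=cv2.connectedComponentsWithStats(M[k].astype(np.uint8))
        for i in range(1,n):
            if s[i,4]<amin: continue
            m=(l==i)&(d>0); q=X[m]
            if not len(q): continue
            print(k,s[i,4],c[i].round(1),'mean',q.mean(0).round(4),'med',np.median(q,0).round(4),'z',np.percentile(q[:,2],[5,95]).round(4))
            xy=q[:,:2].astype(np.float32)
            print('    minrect',[np.round(a,4) for a in cv2.minAreaRect(xy)],'circle',np.round(cv2.minEnclosingCircle(xy)[0],4))
E
python3 - <<'E'
from h import *
for n in ("top","side"):
    z=np.load(n+"0.npz");P=bot.camera_params(n);X=cloud(z['d'],P,P['T']);print(n)
    comps(z['p'],z['d'],X,['blue','red','green','orange','black'])
E
```

```text
top
blue 51 [375.4  44. ] mean [ 0.8181 -0.1862  0.081 ] med [ 0.8179 -0.1858  0.0811] z [0.0793 0.0827]
    minrect [array([ 0.8184, -0.1865]), array([0.0121, 0.0152]), np.float64(42.8364)] circle [ 0.8184 -0.1865]
blue 49 [408.6  46.2] mean [ 0.8118 -0.2475  0.081 ] med [ 0.8118 -0.2471  0.081 ] z [0.0791 0.0831]
    minrect [array([ 0.8126, -0.2479]), array([0.0122, 0.0154]), np.float64(49.7162)] circle [ 0.8121 -0.2482]
blue 474 [227.5 233.6] mean [0.4627 0.1012 0.0156] med [0.4619 0.1004 0.0156] z [0.0137 0.0175]
    minrect [array([0.4628, 0.1013]), array([0.0464, 0.0457]), np.float64(89.8454)] circle [0.4629 0.1011]
red 52 [358.9  42.8] mean [ 0.8212 -0.1553  0.0811] med [ 0.8211 -0.1556  0.0811] z [0.0785 0.0831]
    minrect [array([ 0.8217, -0.1555]), array([0.0127, 0.015 ]), np.float64(62.5484)] circle [ 0.8213 -0.1563]
red 55 [392.2  45. ] mean [ 0.8152 -0.2174  0.0808] med [ 0.8152 -0.2173  0.0809] z [0.0787 0.0827]
    minrect [array([ 0.8153, -0.2173]), array([0.013 , 0.0149]), np.float64(56.0158)] circle [ 0.8153 -0.2171]
red 52 [425.6  47.2] mean [ 0.8092 -0.2789  0.0
[... 2619 characters left out ...]
array([0.0609, 0.104 ]), np.float64(16.5802)] circle [ 0.5618 -0.2141]
black 194 [304.1 167.5] mean [ 0.575  -0.1631  0.0363] med [ 0.5839 -0.1564  0.0391] z [0.0166 0.0492]
    minrect [array([ 0.5748, -0.1715]), array([0.0819, 0.0462]), np.float64(4.6325)] circle [ 0.5748 -0.1678]
black 61 [341.5 164.3] mean [ 0.5299 -0.2413  0.026 ] med [ 0.5293 -0.2419  0.0253] z [0.0141 0.0354]
    minrect [array([ 0.5311, -0.2424]), array([0.0109, 0.0245]), np.float64(15.8278)] circle [ 0.5347 -0.2414]
black 248 [115.5 227.4] mean [0.7371 0.2029 0.0089] med [0.737  0.2035 0.0091] z [0.0057 0.0113]
    minrect [array([0.7371, 0.2012]), array([0.1119, 0.0085]), np.float64(68.5987)] circle [0.7365 0.2014]
```

```bash
cat >> h.py <<'E'
def down(zang):
    "tool x down, tool z at world angle zang(deg)"
    a=np.radians(zang);z=np.array([np.cos(a),np.sin(a),0]);x=np.array([0,0,-1.]);return np.stack([x,np.cross(z,x),z],1)
def plan(o,pos,Rt):
    R0=R.from_quat(o['tool_rot']).as_matrix()
    s=R0.T@(np.array(pos)-o['eef_pos'])/0.25;w=R.from_matrix(R0.T@Rt).as_rotvec()/0.5
    return np.r_[s,w].round(4)
YA=-11.3
yl=np.array([-np.sin(np.radians(YA)),np.cos(np.radians(YA)),0]);xl=np.array([np.cos(np.radians(YA)),np.sin(np.radians(YA)),0])
E
python3 - <<'E'
from h import *
o=bot.get_obs();print(R.from_quat(o['tool_rot']).as_matrix().round(3))
# handle/nest yaw check w/ avg, plus pan pieces in loader frame
z=np.load("top0.npz");P=bot.camera_params("top");X=cloud(z['d'],P,P['T'])
p=plan(o,[.462,.1015,.15],down(-11.3));print(p,plan(o,[.462,.1015,.15],down(168.7)))
for w in (-11.3,168.7): print(w)
E
```

```text
[[-0.001  0.95   0.312]
 [ 0.002  0.312 -0.95 ]
 [-1.    -0.    -0.002]]
[ 3.2540e-01  1.8823e+00 -1.8054e+00 -2.1115e+00 -3.4000e-03 -2.0000e-03] [ 3.2540e-01  1.8823e+00 -1.8054e+00  4.1716e+00 -2.3000e-03  3.9000e-03]
-11.3
168.7
```

apply_moves:
  targets: [0, 0.3, -0.3, -0.25, 0, 0, 1, 0, 0.6, -0.6, -0.5, 0, 0, 1, 0, 0.95, -0.95, -0.75, 0, 0, 1, 0, 0.95, -0.95, -1, 0, 0, 1, 0, 0.95, -0.95, -1, 0, 0, 1, 0, 0.95, -0.95, -1, 0, 0, 1, 0, 0.95, -0.95, -1, 0, 0, 1, 0, 0.95, -0.95, -1, 0, 0, 1, 0, 0.95, -0.95, -1, 0, 0, 1]

```text
clock: 0.85
eef_pos: [0.3095, -0.1694, 0.2312]
tool_rot: [0.257, 0.659, -0.255, 0.659]
ft_force: [-0.3, -0.2, -1.0]
grip_width: 0.085
```

Run:
```python
from h import *
o=bot.get_obs();print(o['clock'],o['eef_pos'],o['joint_pos'].round(3))
print(plan(o,[.462,.1015,.15],down(-11.3)))
```

```text
0.85 [ 0.30954662 -0.16936969  0.23115353] [-0.503 -0.053 -0.324  1.3    0.003  1.81 ]
[ 3.2820e-01  1.2098e+00 -2.8230e-01 -1.0897e+00 -1.2000e-03 -5.9000e-03]
```

apply_moves:
  targets: [0, 0.15, -0.05, -0.25, 0, 0, 1, 0, 0.3, -0.1, -0.5, 0, 0, 1, 0, 0.45, -0.2, -0.75, 0, 0, 1, 0, 0.6, -0.28, -1, 0, 0, 1, 0, 0.75, -0.28, -1, 0, 0, 1, 0.05, 0.95, -0.28, -1, 0, 0, 1, 0.1, 0.95, -0.28, -1, 0, 0, 1, 0.1, 0.95, -0.28, -1, 0, 0, 1, 0.1, 0.95, -0.28, -1, 0, 0, 1]

```text
clock: 1.6
eef_pos: [0.418, 0.046, 0.2051]
tool_rot: [0.088, 0.703, -0.089, 0.7]
ft_force: [-0.2, -0.7, -0.6]
grip_width: 0.0854
```

Run:
```python
from h import *
o=bot.get_obs();T=wristT(o);P=bot.camera_params('wrist')
p,d=bot.camera('wrist');cv2.imwrite('pics/w1.png',p[:,:,::-1]);X=cloud(d,P,T)
print(o['clock'],o['eef_pos'],o['joint_pos'].round(3),o['joint_vel'].round(2))
comps(p,d,X,['blue','red','green'],100)
print(plan(o,[.462,.1015,.05],down(-11.3)))
```

```text
1.6 [0.41796888 0.04603984 0.20505207] [ 0.11   0.102 -0.234  1.239 -0.     1.932] [-0.03 -0.04  0.01  0.01 -0.    0.  ]
blue 2011 [285.6 106.6] mean [0.462  0.1021 0.0166] med [0.4621 0.1022 0.0166] z [0.0154 0.0178]
    minrect [array([0.4619, 0.1017]), array([0.0507, 0.0505]), np.float64(75.7484)] circle [0.462  0.1018]
red 475 [455.6 215.3] mean [ 0.6045 -0.0442  0.0495] med [ 0.6043 -0.0442  0.0497] z [0.0473 0.0511]
    minrect [array([ 0.6045, -0.0447]), array([0.008 , 0.0636]), np.float64(78.0151)] circle [ 0.6046 -0.0444]
green 1971 [443.  277.9] mean [ 0.5914 -0.1235  0.0392] med [ 0.5969 -0.124   0.0357] z [0.0341 0.0497]
    minrect [array([ 0.5459, -0.0682]), array([0.0724, 0.2661]), np.float64(42.3708)] circle [ 0.543  -0.0709]
[ 0.6193  0.2598  0.1176 -0.1088 -0.0075  0.0034]
```

View pics/w1.png

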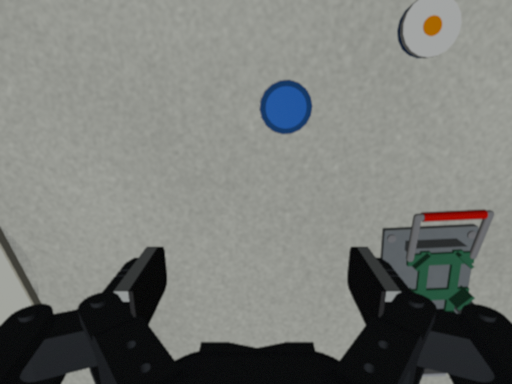

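The wrist view shows the blue dish at (285,107), which puts it at (0.462, 0.102) and agrees with the other cameras. The pan's cross-shaped floor is at (440,278).

apply_moves:
  targets: [0.05, 0.13, 0.06, -0.1, -0.007, 0.003, 1, 0.15, 0.26, 0.118, -0.109, -0.007, 0.003, 1, 0.3, 0.26, 0.118, -0.109, -0.007, 0.003, 1, 0.45, 0.26, 0.118, -0.109, -0.007, 0.003, 1, 0.6, 0.26, 0.118, -0.109, -0.007, 0.003, 1, 0.62, 0.26, 0.118, -0.109, -0.007, 0.003, 1, 0.62, 0.26, 0.118, -0.109, -0.007, 0.003, 1, 0.62, 0.26, 0.118, -0.109, -0.007, 0.003, 1]

```text
clock: 2.32
eef_pos: [0.4648, 0.1009, 0.0531]
tool_rot: [0.071, 0.702, -0.07, 0.705]
ft_force: [-0.1, 0.7, 1.5]
grip_width: 0.0857
```

Run:
```python
from h import *
o=bot.get_obs()
print(o['clock'],o['eef_pos'],o['joint_vel'].round(2))
print(plan(o,[.462,.1017,.004],down(-11.3)))
```

```text
2.3167 [0.46479358 0.10087878 0.05306386] [ 0.   -0.03  0.03 -0.01  0.    0.  ]
[ 0.1962  0.0006 -0.0126 -0.0057  0.0104 -0.004 ]
```

apply_moves:
  targets: [0.06, 0, -0.005, 0, 0, 0, 1, 0.13, 0, -0.007, 0, 0, 0, 1, 0.19, 0, -0.008, 0, 0, 0, 1, 0.196, 0, -0.008, 0, 0, 0, 1, 0.196, 0, -0.008, 0, 0, 0, 1, 0.196, 0, -0.008, 0, 0, 0, 0.75, 0.196, 0, -0.008, 0, 0, 0, 0.6, 0.196, 0, -0.008, 0, 0, 0, 0.5, 0.196, 0, -0.008, 0, 0, 0, 0.3, 0.196, 0, -0.008, 0, 0, 0, 0, 0.196, 0, -0.008, 0, 0, 0, 0, 0.196, 0, -0.008, 0, 0, 0, 0]

```text
clock: 3.32
eef_pos: [0.4636, 0.1023, 0.0045]
tool_rot: [0.071, 0.701, -0.069, 0.706]
ft_force: [-1.7, -0.5, 9.6]
grip_width: 0.0531
```

Run:
```python
from h import *
o=bot.get_obs();P=bot.camera_params('wrist')
p,d=bot.camera('wrist');cv2.imwrite('pics/w2.png',p[:,:,::-1])
print(o['clock'],o['eef_pos'],o['joint_vel'].round(2),o['grip_width'],o['ft_force'])
X=cloud(d,P,wristT(o));comps(p,d,X,['blue'],100)
print(plan(o,[.462,.1017,.09],down(-11.3)))
```

```text
3.3167 [0.46358141 0.10227857 0.00450151] [ 0. -0. -0.  0.  0. -0.] 0.053055241733896676 [-1.70201804 -0.50977362  9.63068651]
blue 8792 [256.7 260. ] mean [0.4634 0.1034 0.0165] med [0.4634 0.1037 0.0165] z [0.0155 0.0175]
    minrect [array([0.463, 0.102]), array([0.0527, 0.0532]), np.float64(39.748)] circle [0.4632 0.1012]
[-0.342  -0.0026 -0.0034 -0.0026  0.0137 -0.0055]
```

View pics/w2.png

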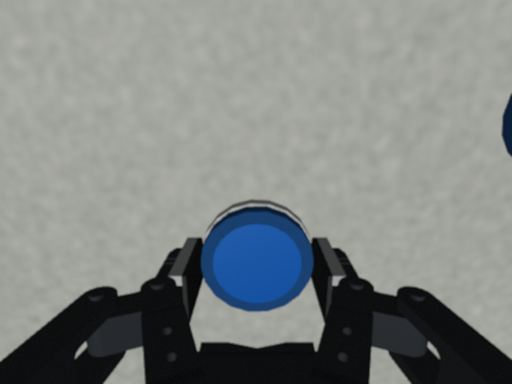

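The dish sits centred between the fingers at (257,260). I'll lift it and carry it to the pan.

apply_moves:
  targets: [-0.08, 0, 0, 0, 0, 0, 0, -0.2, 0, 0, 0, 0, 0, 0, -0.32, 0, 0, 0, 0, 0, 0, -0.44, 0, 0, 0, 0, 0, 0, -0.44, 0, 0.12, 0, 0.01, 0, 0, -0.44, 0, 0.24, 0, 0.01, 0, 0, -0.44, 0, 0.24, 0, 0.01, 0, 0, -0.44, 0, 0.24, 0, 0.01, 0, 0]

```text
clock: 4.03
eef_pos: [0.5218, 0.0898, 0.1131]
tool_rot: [0.071, 0.704, -0.07, 0.704]
ft_force: [-0.3, 0.2, -1.3]
grip_width: 0.0532
```

Run:
```python
from h import *
o=bot.get_obs()
print(o['clock'],o['eef_pos'],o['joint_vel'].round(2),o['grip_width'],o['ft_force'])
h=np.array([.6044,-.0452,0]);print('seat',h-.08*yl)
print(plan(o,[.5886,-.1237,.11],down(-11.3)))
```

```text
4.0333 [0.52178792 0.08984586 0.11314635] [ 0.01 -0.01 -0.06  0.01  0.    0.  ] 0.053163655377017976 [-0.29903059  0.16666315 -1.33807679]
seat [ 0.58872431 -0.12364917  0.        ]
[ 0.011  -0.7843  0.4312 -0.0046 -0.     -0.0041]
```

apply_moves:
  targets: [0, -0.1, 0.06, 0, 0, 0, 0, 0, -0.22, 0.12, 0, 0, 0, 0, 0, -0.34, 0.19, 0, 0, 0, 0, 0, -0.46, 0.26, 0, 0, 0, 0, 0, -0.58, 0.33, 0, 0, 0, 0, 0.01, -0.7, 0.4, 0, 0, 0, 0, 0.01, -0.784, 0.431, 0, 0, 0, 0, 0.01, -0.784, 0.431, 0, 0, 0, 0, 0.01, -0.784, 0.431, 0, 0, 0, 0]

```text
clock: 4.78
eef_pos: [0.5862, -0.124, 0.1092]
tool_rot: [0.072, 0.705, -0.07, 0.702]
ft_force: [-0.1, 0.5, -1.8]
grip_width: 0.053
```

Run:
```python
from h import *
o=bot.get_obs();P=bot.camera_params('wrist')
p,d=bot.camera('wrist');cv2.imwrite('pics/w3.png',p[:,:,::-1])
print(o['clock'],o['eef_pos'],o['joint_vel'].round(2),o['grip_width'],o['ft_force'])
X=cloud(d,P,wristT(o));comps(p,d,X,['blue','red','green'],100)
p,d=bot.camera('top');cv2.imwrite('pics/t3.png',p[100:240,260:460,::-1].repeat(4,0).repeat(4,1))
print(plan(o,[.5887,-.1237,.045],down(-11.3)))
```

```text
4.7833 [ 0.58620555 -0.12397894  0.10916742] [ 0.04 -0.01 -0.02  0.    0.01  0.  ] 0.05295965580789526 [-0.0802341   0.49508061 -1.77708767]
blue 9053 [256.8 260.5] mean [ 0.5861 -0.1233  0.1209] med [ 0.5862 -0.1229  0.121 ] z [0.1199 0.122 ]
    minrect [array([ 0.5948, -0.1537]), array([0.0534, 0.1154]), np.float64(17.4985)] circle [ 0.5864 -0.1571]
red 1499 [259.6  87.8] mean [ 0.6034 -0.0453  0.0496] med [ 0.6032 -0.0453  0.0497] z [0.0474 0.0512]
    minrect [array([ 0.6039, -0.0454]), array([0.0084, 0.0634]), np.float64(78.5363)] circle [ 0.6038 -0.0454]
green 2402 [260.5 176.4] mean [ 0.5925 -0.104   0.0365] med [ 0.5937 -0.1024  0.0355] z [0.0343 0.0436]
    minrect [array([ 0.5911, -0.1081]), array([0.0366, 0.0721]), np.float64(74.2589)] circle [ 0.5916 -0.1061]
[ 0.2566  0.0026  0.0104 -0.0071 -0.0068 -0.0038]
```

View pics/w3.png

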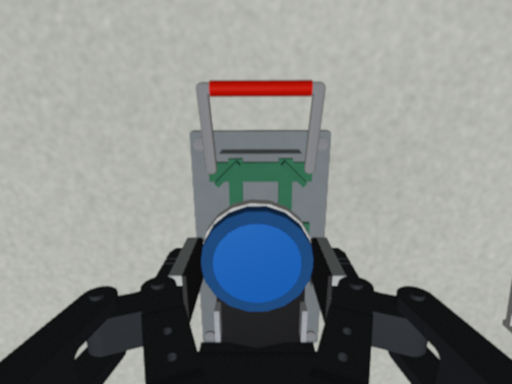

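View pics/t3.png

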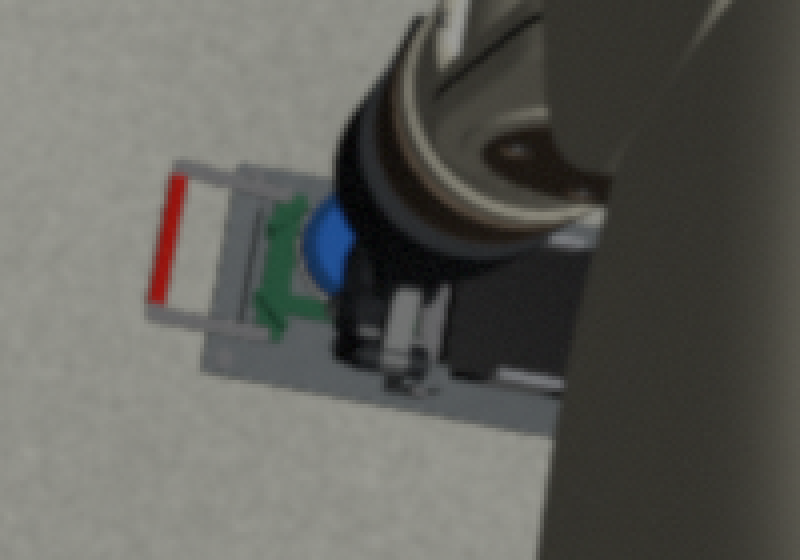

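apply_moves:
  targets: [0, 0.0025, 0.009, 0, 0, 0, 0, 0.05, 0.0025, 0.009, 0, 0, 0, 0, 0.1, 0.0025, 0.009, 0, 0, 0, 0, 0.15, 0.0025, 0.009, 0, 0, 0, 0, 0.19, 0.0025, 0.009, 0, 0, 0, 0, 0.21, 0.0025, 0.009, 0, 0, 0, 0, 0.22, 0.0025, 0.009, 0, 0, 0, 0, 0.22, 0.0025, 0.009, 0, 0, 0, 0]

```text
clock: 5.55
eef_pos: [0.5894, -0.1224, 0.0542]
tool_rot: [0.07, 0.704, -0.069, 0.703]
ft_force: [-1.0, 0.3, -0.1]
grip_width: 0.0531
```

Run:
```python
from h import *
o=bot.get_obs();P=bot.camera_params('wrist')
p,d=bot.camera('wrist');cv2.imwrite('pics/w4.png',p[:,:,::-1])
print(o['clock'],o['eef_pos'],o['joint_vel'].round(2),o['grip_width'],o['ft_force'])
T=bot.camera_params('wrist')['tool_from_camera'];X=cloud(d,P,T);comps(p,d,X,['blue','red','green'],100)
print(plan(o,[.5887,-.1237,.0405],down(-11.3)))
```

```text
5.55 [ 0.58940732 -0.12244241  0.05415978] [-0.01 -0.01  0.02  0.01  0.    0.  ] 0.053100539130683196 [-0.99771282  0.3343594  -0.14249286]
blue 9106 [256.7 260.4] mean [-0.0117  0.0007 -0.0003] med [-0.0118  0.0011 -0.0002] z [-0.0218  0.0212]
    minrect [array([ 0.0022, -0.0247]), array([0.028 , 0.1032]), np.float64(26.9)] circle [ 0.0131 -0.0192]
red 2894 [256.3  89.8] mean [ 0.0047  0.0781 -0.0006] med [ 0.0046  0.078  -0.0007] z [-0.0292  0.0278]
    minrect [array([0.0052, 0.078 ]), array([0.0088, 0.006 ]), np.float64(89.7716)] circle [0.0054 0.0743]
green 2630 [255.9 197.3] mean [ 0.0169  0.0232 -0.0008] med [ 0.0186  0.0235 -0.0013] z [-0.0309  0.0296]
    minrect [array([0.015 , 0.0222]), array([0.0185, 0.0133]), np.float64(86.9532)] circle [0.0155 0.0222]
green 198 [218.4 300.3] mean [ 0.0102 -0.0375 -0.022 ] med [ 0.0154 -0.0469 -0.0215] z [-0.029  -0.0151]
    minrect [array([ 0.0124, -0.0373]), array([0.0112, 0.0805]), np.float64(43.0731)] circle [ 0.0129 -0.0368]
green 129 [287.4 307.8] mean [ 0.0169 -0.0472  0.0184] med [ 0.0173 -0.0479  0.0184] z [0.0132 0.0238]
    minrect [array([ 0.0203, -0.0489]), array([0.0063, 0.0517]), np.float64(52.334)] circle [ 0.0213 -0.0477]
[ 0.0546 -0.0056 -0.0017 -0.001  -0.0048 -0.0029]
```

View pics/w4.png

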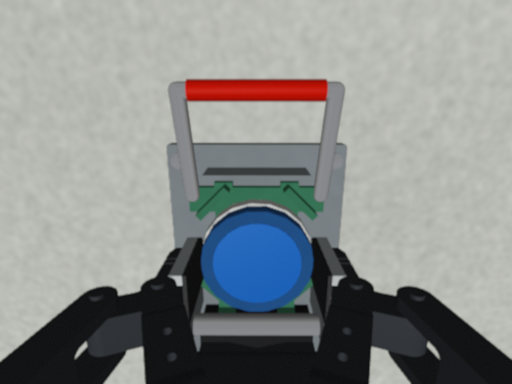

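The dish is laterally centred in the pan and about 2 mm too far towards the handle. I'll correct that, lower the last bit and release.

apply_moves:
  targets: [0.01, -0.006, -0.002, 0, 0, 0, 0, 0.025, -0.006, -0.002, 0, 0, 0, 0, 0.04, -0.006, -0.002, 0, 0, 0, 0, 0.053, -0.006, -0.002, 0, 0, 0, 0, 0.053, -0.006, -0.002, 0, 0, 0, 0, 0.053, -0.006, -0.002, 0, 0, 0, 0]

```text
clock: 6.1
eef_pos: [0.5886, -0.1244, 0.0409]
tool_rot: [0.071, 0.704, -0.07, 0.703]
ft_force: [0.6, -0.1, 0.1]
grip_width: 0.0528
```

Run:
```python
from h import *
o=bot.get_obs();P=bot.camera_params('wrist')
p,d=bot.camera('wrist');cv2.imwrite('pics/w5.png',p[:,:,::-1])
print(o['clock'],o['eef_pos'],o['grip_width'],o['ft_force'])
T=bot.camera_params('wrist')['tool_from_camera'];X=cloud(d,P,T);comps(p,d,X,['blue','red'],100)
```

```text
6.1 [ 0.58856503 -0.12439292  0.04093886] 0.05284878524775804 [ 0.63341603 -0.08705611  0.0561697 ]
blue 9151 [256.7 259.9] mean [-0.0117  0.001  -0.0003] med [-0.0118  0.0013 -0.0002] z [-0.022   0.0213]
    minrect [array([-0.0071, -0.0009]), array([0.0145, 0.0541]), np.float64(1.1037)] circle [-0.009 -0.001]
red 3566 [256.5  84. ] mean [-0.0085  0.0801 -0.0005] med [-0.0086  0.08   -0.0007] z [-0.029  0.028]
    minrect [array([-0.0082,  0.0801]), array([0.0088, 0.0067]), np.float64(89.7019)] circle [-0.0067  0.0801]
```

View pics/w5.png

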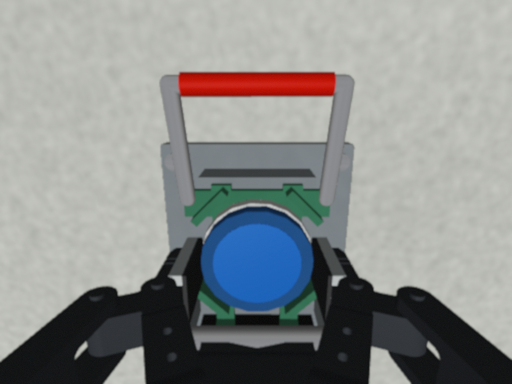

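The dish is inside all four plates with no contact force. Next I release it and rise.

apply_moves:
  targets: [0, 0, 0, 0, 0, 0, 0.75, 0, 0, 0, 0, 0, 0, 0.85, 0, 0, 0, 0, 0, 0, 0.85, 0, 0, 0, 0, 0, 0, 0.85, 0, 0, 0, 0, 0, 0, 0.85, -0.05, 0, 0, 0, 0, 0, 0.85, -0.15, 0, 0, 0, 0, 0, 0.85, -0.28, 0, 0, 0, 0, 0, 0.85, -0.4, 0, 0, 0, 0, 0, 0.85, -0.45, 0, 0, 0, 0, 0, 0.85, -0.45, 0, 0, 0, 0, 0, 0.85]

```text
clock: 7.07
eef_pos: [0.5917, -0.1252, 0.1586]
tool_rot: [0.07, 0.701, -0.07, 0.706]
ft_force: [0.7, -0.2, -0.0]
grip_width: 0.0726
```

Run:
```python
from h import *
o=bot.get_obs();P=bot.camera_params('wrist')
p,d=bot.camera('wrist');cv2.imwrite('pics/w6.png',p[:,:,::-1])
print(o['clock'],o['eef_pos'],o['grip_width'],o['ft_force'],o['joint_pos'].round(2))
X=cloud(d,P,wristT(o));comps(p,d,X,['blue','red','green'],100)
```

```text
7.0667 [ 0.5917396  -0.12516516  0.15858843] 0.07256427270121454 [ 0.65869577 -0.226267   -0.00216947] [-0.21  0.48  0.16  1.25  0.    1.56]
blue 2990 [252.  190.2] mean [ 0.5884 -0.1243  0.0514] med [ 0.5886 -0.1242  0.0515] z [0.0504 0.0526]
    minrect [array([ 0.5875, -0.1253]), array([0.0537, 0.0545]), np.float64(80.3782)] circle [ 0.5873 -0.1281]
red 901 [250.9  90. ] mean [ 0.6036 -0.0456  0.0497] med [ 0.6036 -0.0456  0.0498] z [0.0481 0.0511]
    minrect [array([ 0.6038, -0.0456]), array([0.0074, 0.0632]), np.float64(78.6872)] circle [ 0.6041 -0.0438]
green 834 [251.3 157.6] mean [ 0.5928 -0.0994  0.0376] med [ 0.5926 -0.0983  0.0357] z [0.0343 0.0441]
    minrect [array([ 0.5927, -0.1001]), array([0.0165, 0.0727]), np.float64(78.5303)] circle [ 0.5916 -0.1051]
green 385 [225.4 216.6] mean [ 0.5599 -0.1459  0.0433] med [ 0.5603 -0.1439  0.0432] z [0.0344 0.053 ]
    minrect [array([ 0.5586, -0.1494]), array([0.0162, 0.0369]), np.float64(29.5822)] circle [ 0.5575 -0.15  ]
green 362 [278.4 216.4] mean [ 0.606  -0.155   0.0436] med [ 0.6056 -0.1529  0.0446] z [0.0346 0.0529]
    minrect [array([ 0.6054, -0.1587]), array([0.0367, 0.0163]), np.float64(39.1143)] circle [ 0.6063 -0.1598]
```

View pics/w6.png

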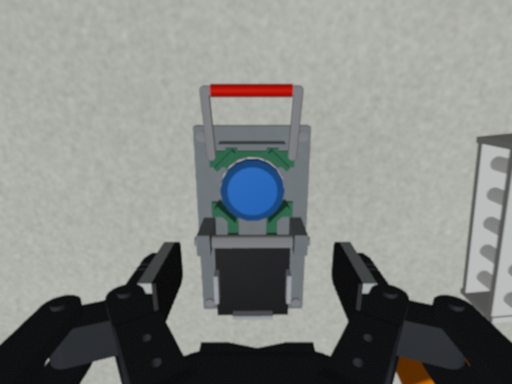

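The dish is seated, with its top at 51 mm as it should be. I'll turn the tool a quarter turn and move to the handle.

apply_moves:
  targets: [0, 0.08, 0, -0.25, 0, 0, 0.45, 0, 0.16, 0, -0.5, 0, 0, 0.45, 0, 0.24, 0, -0.75, 0, 0, 0.45, 0, 0.32, 0, -1, 0, 0, 0.45, 0, 0.32, 0, -1, 0, 0, 0.45]

```text
clock: 7.53
eef_pos: [0.6041, -0.0427, 0.1516]
tool_rot: [-0.107, 0.7, 0.11, 0.697]
ft_force: [-0.5, 0.2, 0.3]
grip_width: 0.0386
```

apply_moves:
  targets: [0, 0, 0, -0.25, 0, 0, 0.45, 0, 0, 0, -0.5, 0, 0, 0.45, 0, 0, 0, -0.75, 0, 0, 0.45, 0, 0, 0, -1, 0, 0, 0.45, 0, 0, 0, -1, 0, 0, 0.45]

```text
clock: 7.95
eef_pos: [0.6036, -0.0466, 0.152]
tool_rot: [-0.275, 0.652, 0.277, 0.65]
ft_force: [-0.2, -0.5, -0.4]
grip_width: 0.0383
```

apply_moves:
  targets: [0, 0, 0, -0.25, 0, 0, 0.45, 0, 0, 0, -0.5, 0, 0, 0.45, 0, 0, 0, -0.75, 0, 0, 0.45, 0, 0, 0, -1, 0, 0, 0.45, 0, 0, 0, -1, 0, 0, 0.45]

```text
clock: 8.37
eef_pos: [0.604, -0.0466, 0.1526]
tool_rot: [-0.426, 0.564, 0.429, 0.563]
ft_force: [-0.3, -0.6, 0.7]
grip_width: 0.0387
```

Run:
```python
from h import *
o=bot.get_obs();P=bot.camera_params('wrist')
p,d=bot.camera('wrist');cv2.imwrite('pics/w7.png',p[:,:,::-1])
print(o['clock'],o['eef_pos'],o['grip_width'],o['ft_force'],o['joint_pos'].round(2))
X=cloud(d,P,wristT(o));comps(p,d,X,['blue','red'],100)
print(plan(o,[.6038,-.0456,.11],down(78.7)))
```

```text
8.3667 [ 0.60400514 -0.04656611  0.15264286] 0.03873387571342852 [-0.3405726  -0.61835073  0.7012856 ] [-0.08  0.49  0.17  1.25  0.    0.19]
blue 3116 [159.8 198.2] mean [ 0.5874 -0.1245  0.0515] med [ 0.5873 -0.1243  0.0515] z [0.0503 0.0526]
    minrect [array([ 0.5879, -0.1267]), array([0.0572, 0.0524]), np.float64(86.3477)] circle [ 0.5895 -0.1276]
red 724 [257.1 190.2] mean [ 0.6029 -0.0453  0.0498] med [ 0.6024 -0.0452  0.0498] z [0.0481 0.0512]
    minrect [array([ 0.6041, -0.0455]), array([0.0082, 0.0636]), np.float64(78.5911)] circle [ 0.6041 -0.0455]
red 209 [501.4 354.4] mean [0.7868 0.1174 0.0847] med [0.7915 0.1204 0.0811] z [0.0727 0.0861]
    minrect [array([0.7052, 0.0686]), array([0.2216, 0.0087]), np.float64(30.721)] circle [0.7044 0.07  ]
[ 0.1706  0.0012  0.0034 -0.149   0.0017 -0.0073]
```

View pics/w7.png

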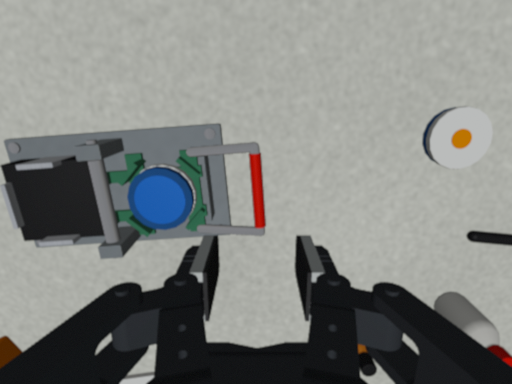

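The red bar at (257,190) lies midway between the fingers. Next I descend over it and grip.

apply_moves:
  targets: [0.05, 0.001, 0.004, -0.15, 0, 0, 0.45, 0.15, 0.001, 0.004, -0.15, 0, 0, 0.45, 0.25, 0.001, 0.004, -0.15, 0, 0, 0.45, 0.35, 0.001, 0.004, -0.15, 0, 0, 0.45, 0.43, 0.001, 0.004, -0.15, 0, 0, 0.45, 0.48, 0.001, 0.004, -0.15, 0, 0, 0.45, 0.498, 0.001, 0.004, -0.15, 0, 0, 0.45, 0.498, 0.001, 0.004, -0.15, 0, 0, 0.45]

```text
clock: 9.08
eef_pos: [0.6031, -0.045, 0.0275]
tool_rot: [-0.447, 0.548, 0.45, 0.546]
ft_force: [-0.3, 0.3, -0.2]
grip_width: 0.0382
```

Run:
```python
from h import *
o=bot.get_obs();P=bot.camera_params('wrist')
p,d=bot.camera('wrist');cv2.imwrite('pics/w8.png',p[:,:,::-1])
print(o['clock'],o['eef_pos'],o['grip_width'],o['ft_force'],o['joint_pos'].round(2))
X=cloud(d,P,bot.camera_params('wrist')['tool_from_camera']);comps(p,d,X,['blue','red'],100)
print(plan(o,[.6038,-.0456,.027],down(78.7)))
```

```text
9.0833 [ 0.60309792 -0.04499286  0.02751197] 0.038228334811606264 [-0.30543188  0.33652702 -0.17434259] [-0.08  0.6   0.    0.97  0.    0.12]
blue 9086 [ 63.6 268.6] mean [-0.0241  0.0037 -0.0831] med [-0.024   0.0044 -0.0836] z [-0.1037 -0.0604]
    minrect [array([-0.0214, -0.    ]), array([0.0428, 0.0868]), np.float64(49.3655)] circle [-0.027  -0.0066]
red 2526 [254.7 270.2] mean [-0.0221  0.0013 -0.0004] med [-0.0222  0.0023 -0.0003] z [-0.0044  0.0035]
    minrect [array([-0.0217, -0.001 ]), array([0.0645, 0.0055]), np.float64(89.1236)] circle [-0.0202 -0.001 ]
[ 0.002  -0.0032 -0.0018 -0.0013  0.0016 -0.0107]
```

View pics/w8.png

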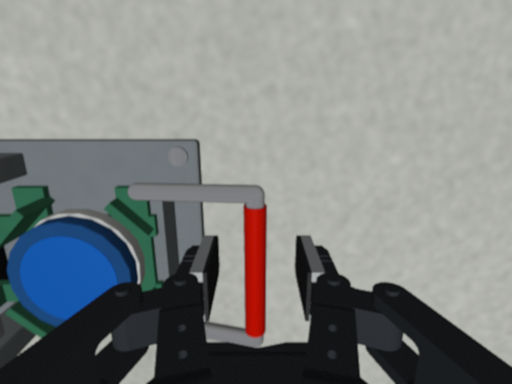

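apply_moves:
  targets: [0, 0, 0, 0, 0, 0, 0.2, 0, 0, 0, 0, 0, 0, 0, 0, 0, 0, 0, 0, 0, 0, 0, 0, 0, 0, 0, 0, 0, 0, 0, 0, 0, 0, 0, 0, 0, 0, 0, 0, 0, 0, 0]

```text
clock: 9.63
eef_pos: [0.6056, -0.0463, 0.031]
tool_rot: [-0.449, 0.546, 0.448, 0.547]
ft_force: [-1.4, -5.4, 5.3]
grip_width: 0.0076
```

apply_moves:
  targets: [-0.045, 0, -0.002, 0, 0, 0, 0, -0.09, 0, -0.008, 0, 0, 0, 0, -0.135, 0, -0.018, 0, 0, 0, 0, -0.178, 0, -0.031, 0, 0, 0, 0, -0.22, 0, -0.049, 0, 0, 0, 0, -0.26, 0, -0.07, 0, 0, 0, 0]

```text
clock: 10.13
eef_pos: [0.6023, -0.0617, 0.095]
tool_rot: [-0.448, 0.545, 0.45, 0.547]
ft_force: [5.8, -0.9, -7.2]
grip_width: 0.0074
```

Run:
```python
from h import *
o=bot.get_obs()
p,d=bot.camera('wrist');cv2.imwrite('pics/w9.png',p[:,:,::-1])
print(o['clock'],o['eef_pos'],o['grip_width'],o['ft_force'],o['joint_pos'].round(2))
```

```text
10.1333 [ 0.60226332 -0.06165352  0.095042  ] 0.007435792174222872 [ 5.84687617 -0.85784705 -7.18754161] [-0.1   0.53  0.08  1.11  0.    0.09]
```

View pics/w9.png

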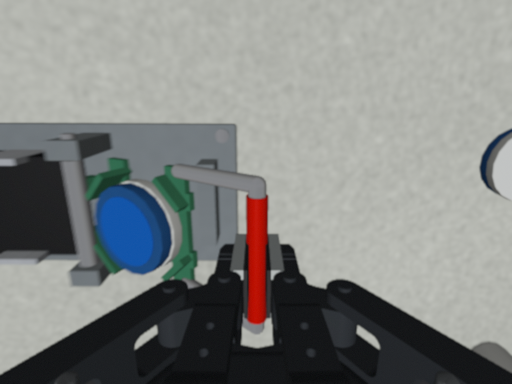

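apply_moves:
  targets: [-0.038, 0, -0.024, 0, 0, 0, 0, -0.074, 0, -0.052, 0, 0, 0, 0, -0.108, 0, -0.083, 0, 0, 0, 0, -0.138, 0, -0.116, 0, 0, 0, 0, -0.166, 0, -0.152, 0, 0, 0, 0, -0.19, 0, -0.19, 0, 0, 0, 0, -0.211, 0, -0.231, 0, 0, 0, 0, -0.229, 0, -0.272, 0, 0, 0, 0, -0.242, 0, -0.316, 0, 0, 0, 0, -0.252, 0, -0.36, 0, 0, 0, 0, -0.258, 0, -0.405, 0, 0, 0, 0, -0.26, 0, -0.45, 0, 0, 0, 0]

```text
clock: 11.18
eef_pos: [0.5808, -0.1702, 0.1648]
tool_rot: [-0.449, 0.543, 0.45, 0.548]
ft_force: [-4.1, 6.6, 17.8]
grip_width: 0.0077
```

Run:
```python
from h import *
o=bot.get_obs()
p,d=bot.camera('wrist');cv2.imwrite('pics/w10.png',p[:,:,::-1])
p,d=bot.camera('side');cv2.imwrite('pics/s10.png',p[90:240,200:400,::-1].repeat(4,0).repeat(4,1))
print(o['clock'],o['eef_pos'],o['grip_width'],o['ft_force'],o['joint_pos'].round(2))
```

```text
11.1833 [ 0.5808142  -0.17022645  0.16477641] 0.007732477121435194 [-4.09401858  6.58290839 17.83996742] [-0.29  0.48  0.18  1.27  0.01 -0.1 ]
```

View pics/w10.png

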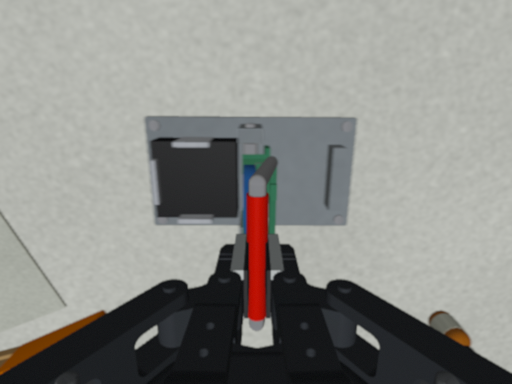

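View pics/s10.png

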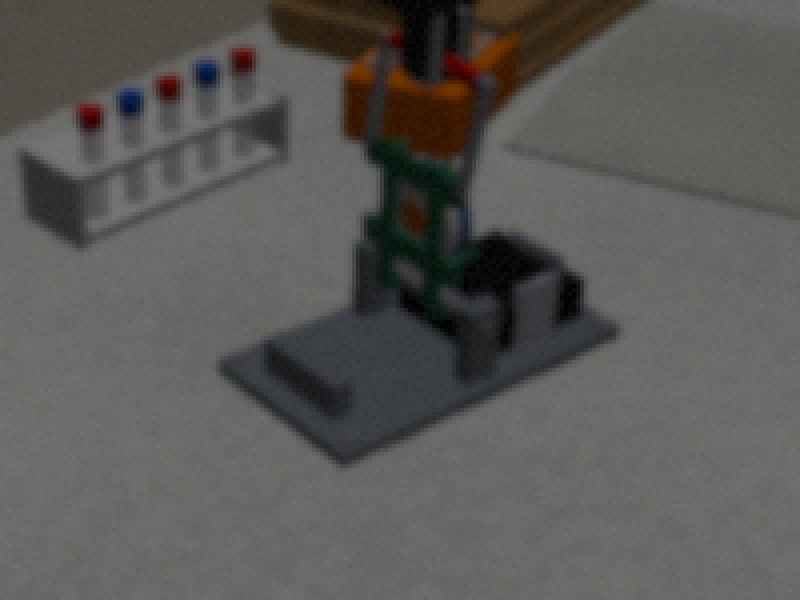

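The pan is upright with the dish still in it. I'll continue gently, biased 3 mm upward because the tool was pressing down with 18 N.

apply_moves:
  targets: [-0.01, 0, -0.022, 0, 0, 0, 0, -0.01, 0, -0.045, 0, 0, 0, 0, -0.008, 0, -0.068, 0, 0, 0, 0, -0.004, 0, -0.09, 0, 0, 0, 0, 0, 0, -0.113, 0, 0, 0, 0, 0.006, 0, -0.135, 0, 0, 0, 0, 0.012, 0, -0.156, 0, 0, 0, 0, 0.019, 0, -0.178, 0, 0, 0, 0, 0.028, 0, -0.2, 0, 0, 0, 0, 0.037, 0, -0.22, 0, 0, 0, 0, 0.047, 0, -0.24, 0, 0, 0, 0, 0.058, 0, -0.26, 0, 0, 0, 0]

```text
clock: 12.28
eef_pos: [0.5672, -0.2369, 0.1452]
tool_rot: [-0.449, 0.546, 0.45, 0.546]
ft_force: [0.3, 1.0, 6.2]
grip_width: 0.0074
```

Run:
```python
from h import *
o=bot.get_obs()
p,d=bot.camera('wrist');cv2.imwrite('pics/w11.png',p[:,:,::-1])
p,d=bot.camera('side');cv2.imwrite('pics/s11.png',p[90:240,200:400,::-1].repeat(4,0).repeat(4,1))
print(o['clock'],o['eef_pos'],o['grip_width'],o['ft_force'],o['joint_pos'].round(2))
```

```text
12.2833 [ 0.56719103 -0.23691306  0.14523926] 0.007448547013875609 [0.32336738 0.966733   6.19878823] [-0.4   0.51  0.18  1.24  0.   -0.2 ]
```

View pics/w11.png

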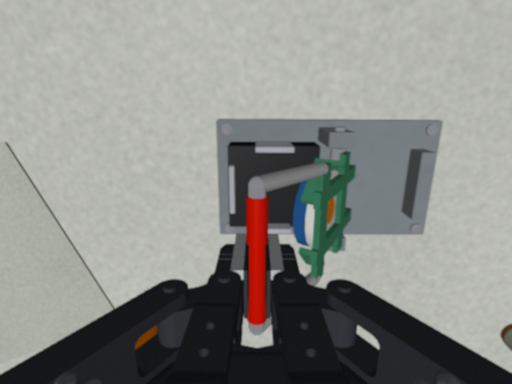

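View pics/s11.png

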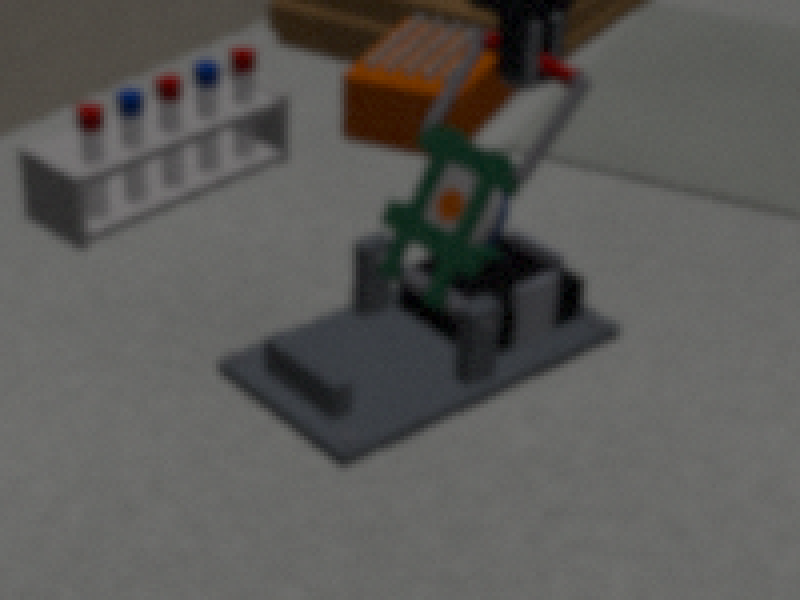

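apply_moves:
  targets: [0.019, 0, -0.031, 0, 0, 0, 0, 0.041, 0, -0.06, 0, 0, 0, 0, 0.064, 0, -0.088, 0, 0, 0, 0, 0.089, 0, -0.114, 0, 0, 0, 0, 0.116, 0, -0.138, 0, 0, 0, 0, 0.145, 0, -0.161, 0, 0, 0, 0, 0.175, 0, -0.181, 0, 0, 0, 0, 0.19, 0, -0.19, 0, 0, 0, 0, 0.19, 0, -0.19, 0, 0, 0, 0]

```text
clock: 13.13
eef_pos: [0.5576, -0.2838, 0.0953]
tool_rot: [-0.448, 0.547, 0.45, 0.546]
ft_force: [5.0, -1.3, -3.4]
grip_width: 0.0074
```

Run:
```python
from h import *
o=bot.get_obs()
p,d=bot.camera('wrist');cv2.imwrite('pics/w12.png',p[:,:,::-1])
p,d=bot.camera('side');cv2.imwrite('pics/s12.png',p[90:240,200:400,::-1].repeat(4,0).repeat(4,1))
print(o['clock'],o['eef_pos'],o['grip_width'],o['ft_force'],o['joint_pos'].round(2))
```

```text
13.1333 [ 0.55758013 -0.2837935   0.09526258] 0.007417776739554073 [ 5.04098783 -1.30104753 -3.38161374] [-0.47  0.57  0.14  1.15 -0.   -0.28]
```

View pics/w12.png

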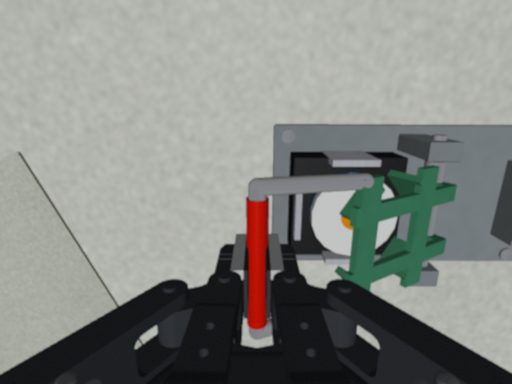

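View pics/s12.png

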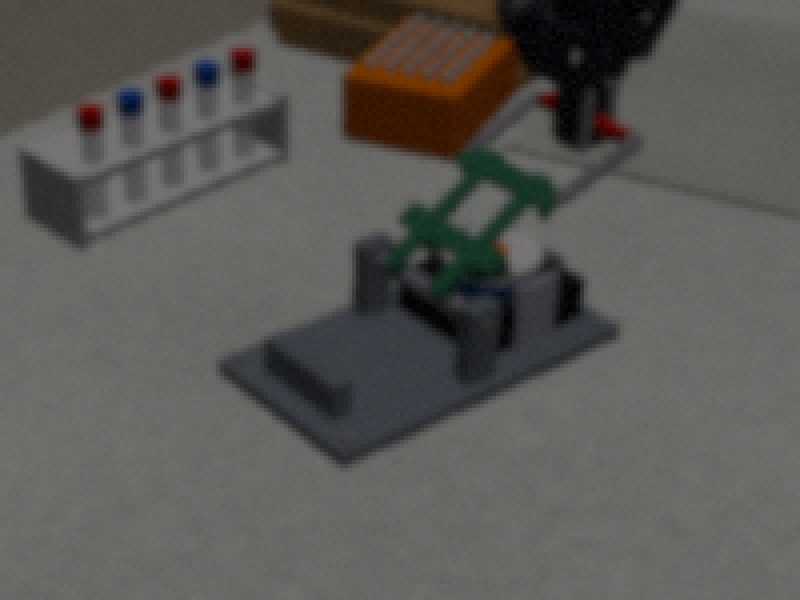

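The dish lies lid up in the nest at (350,215). I'll swing the last 30°.

apply_moves:
  targets: [0.04, 0, -0.021, 0, 0, 0, 0, 0.082, 0, -0.038, 0, 0, 0, 0, 0.125, 0, -0.052, 0, 0, 0, 0, 0.17, 0, -0.062, 0, 0, 0, 0, 0.215, 0, -0.068, 0, 0, 0, 0, 0.242, 0, -0.069, 0, 0, 0, 0, 0.26, 0, -0.07, 0, 0, 0, 0, 0.266, 0, -0.07, 0, 0, 0, 0, 0.266, 0, -0.07, 0, 0, 0, 0]

```text
clock: 13.98
eef_pos: [0.5542, -0.301, 0.0302]
tool_rot: [-0.449, 0.547, 0.449, 0.546]
ft_force: [0.9, -5.0, 1.8]
grip_width: 0.0075
```

Run:
```python
from h import *
o=bot.get_obs()
P=bot.camera_params('wrist');p,d=bot.camera('wrist');cv2.imwrite('pics/w13.png',p[:,:,::-1])
print(o['clock'],o['eef_pos'],o['grip_width'],o['ft_force'],o['joint_pos'].round(2))
X=cloud(d,P,wristT(o));comps(p,d,X,['red','green','orange'],60)
```

```text
13.9833 [ 0.5542155  -0.30103864  0.03024445] 0.007542673436472959 [ 0.9388338  -4.95103456  1.79147296] [-0.5   0.64  0.08  1.01 -0.   -0.3 ]
red 2479 [256.3 263.5] mean [ 0.5499 -0.2999  0.0522] med [ 0.5483 -0.2998  0.0522] z [0.0504 0.0536]
    minrect [array([ 0.5528, -0.3004]), array([0.0093, 0.0645]), np.float64(78.826)] circle [ 0.5526 -0.3014]
green 12018 [449.2 268. ] mean [ 0.5631 -0.2209  0.0597] med [ 0.5572 -0.2178  0.0602] z [0.0563 0.0614]
    minrect [array([ 0.5661, -0.2254]), array([0.0744, 0.0739]), np.float64(74.9546)] circle [ 0.5687 -0.2204]
green 102 [372.  339.9] mean [ 0.5853 -0.2576  0.067 ] med [ 0.591  -0.2566  0.0609] z [0.0591 0.0987]
    minrect [array([ 0.574 , -0.2609]), array([0.0444, 0.0034]), np.float64(15.749)] circle [ 0.5739 -0.2603]
```

View pics/w13.png

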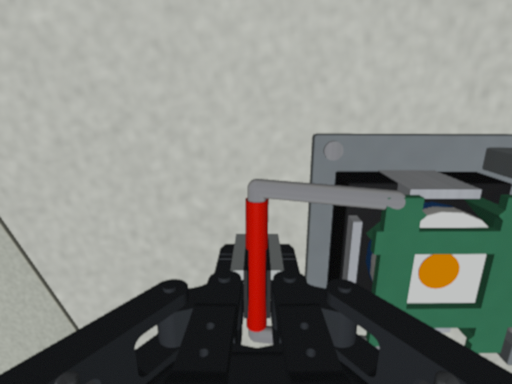

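The bar top reads 52.2 mm against 49.7 mm at the start, so the pan may be about 1° short. I'll press a little further.

apply_moves:
  targets: [0.006, 0, 0, 0, 0, 0, 0, 0.012, 0, 0, 0, 0, 0, 0, 0.018, 0, 0, 0, 0, 0, 0, 0.018, 0, 0, 0, 0, 0, 0]

```text
clock: 14.37
eef_pos: [0.5545, -0.3013, 0.027]
tool_rot: [-0.449, 0.547, 0.449, 0.546]
ft_force: [-0.2, -3.4, 5.9]
grip_width: 0.0073
```

Run:
```python
from h import *
o=bot.get_obs()
P=bot.camera_params('wrist');p,d=bot.camera('wrist')
print(o['clock'],o['eef_pos'],o['grip_width'],o['ft_force'])
X=cloud(d,P,wristT(o));comps(p,d,X,['red','green','orange'],60)
```

```text
14.3667 [ 0.55453365 -0.30133823  0.02696365] 0.0073424841415066925 [-0.1577796  -3.3713136   5.92698252]
red 2497 [256.6 263.4] mean [ 0.5497 -0.2999  0.0497] med [ 0.548  -0.2999  0.0497] z [0.048 0.051]
    minrect [array([ 0.5529, -0.3007]), array([0.0092, 0.0649]), np.float64(78.3672)] circle [ 0.5526 -0.3015]
green 11687 [449.3 270.8] mean [ 0.563  -0.2225  0.0587] med [ 0.5566 -0.221   0.0593] z [0.0553 0.0602]
    minrect [array([ 0.5671, -0.2262]), array([0.072 , 0.0742]), np.float64(77.2695)] circle [ 0.5699 -0.2221]
green 100 [373.2 341.3] mean [ 0.5856 -0.2577  0.0645] med [ 0.5905 -0.2567  0.0593] z [0.0577 0.0958]
    minrect [array([ 0.5743, -0.2602]), array([0.0435, 0.0034]), np.float64(12.7621)] circle [ 0.5743 -0.2603]
```

apply_moves:
  targets: [0.006, 0, 0, 0, 0, 0, 0, 0.012, 0, 0, 0, 0, 0, 0, 0.012, 0, 0, 0, 0, 0, 0, 0.012, 0, 0, 0, 0, 0, 0]

```text
clock: 14.75
eef_pos: [0.5547, -0.3014, 0.0267]
tool_rot: [-0.45, 0.547, 0.448, 0.546]
ft_force: [-4.4, -2.3, 17.9]
grip_width: 0.0072
```

Run:
```python
from h import *
o=bot.get_obs()
P=bot.camera_params('wrist');p,d=bot.camera('wrist')
print(o['clock'],o['eef_pos'],o['grip_width'],o['ft_force'])
X=cloud(d,P,wristT(o));comps(p,d,X,['red'],60)
```

```text
14.75 [ 0.55465684 -0.30137443  0.02668435] 0.007228022920712237 [-4.35595002 -2.25838432 17.86940292]
red 2494 [256.6 263.4] mean [ 0.5497 -0.2999  0.0495] med [ 0.5479 -0.2999  0.0496] z [0.0478 0.0509]
    minrect [array([ 0.5529, -0.3006]), array([0.0092, 0.0647]), np.float64(79.0768)] circle [ 0.553 -0.3  ]
```

The force rose to 18 N with no further motion, so the pan is on its stop. I'll ease off, open part way and rise straight up.

apply_moves:
  targets: [-0.012, 0, 0, 0, 0, 0, 0, -0.012, 0, 0, 0, 0, 0, 0.2, -0.012, 0, 0, 0, 0, 0, 0.4, -0.012, 0, 0, 0, 0, 0, 0.4, -0.012, 0, 0, 0, 0, 0, 0.4, -0.012, 0, 0, 0, 0, 0, 0.4, -0.05, 0, 0, 0, 0, 0, 0.4, -0.15, 0, 0, 0, 0, 0, 0.4, -0.3, 0, 0, 0, 0, 0, 0.4, -0.45, 0, 0, 0, 0, 0, 0.4, -0.55, 0, 0, 0, 0, 0, 0.4, -0.55, 0, 0, 0, 0, 0, 0.4]

```text
clock: 15.8
eef_pos: [0.5582, -0.3021, 0.1689]
tool_rot: [-0.453, 0.544, 0.446, 0.548]
ft_force: [1.1, -0.4, 0.6]
grip_width: 0.0343
```

Run:
```python
from h import *
o=bot.get_obs()
P=bot.camera_params('wrist');p,d=bot.camera('wrist');cv2.imwrite('pics/w14.png',p[:,:,::-1])
print(o['clock'],o['eef_pos'],o['grip_width'],o['ft_force'])
X=cloud(d,P,wristT(o));comps(p,d,X,['red','green','orange'],60)
for n in('top','side'):
    P=bot.camera_params(n);p,d=bot.camera(n);cv2.imwrite(f'pics/{n}14.png',p[:,:,::-1]);print(n);comps(p,d,cloud(d,P,P['T']),['red','orange','green'],20)
```

```text
15.8 [ 0.55816531 -0.30206133  0.16892771] 0.034264379918226354 [ 1.11842087 -0.41631378  0.57115821]
red 630 [257.  177.3] mean [ 0.5517 -0.3003  0.0506] med [ 0.5512 -0.3002  0.0507] z [0.0492 0.052 ]
    minrect [array([ 0.5526, -0.3003]), array([0.0076, 0.0628]), np.float64(78.3907)] circle [ 0.5526 -0.3001]
green 4301 [359.1 179.2] mean [ 0.5675 -0.2161  0.0593] med [ 0.5644 -0.2106  0.0597] z [0.0579 0.0609]
    minrect [array([ 0.5697, -0.2119]), array([0.0869, 0.0722]), np.float64(78.6507)] circle [ 0.5699 -0.2118]
orange 119 [215.8 335.7] mean [ 0.7091 -0.3743  0.0505] med [ 0.7094 -0.3738  0.0491] z [0.0462 0.051 ]
    minrect [array([ 0.6263, -0.3468]), array([0.0164, 0.1902]), np.float64(72.1238)] circle [ 0.6275 -0.3433]
orange 226 [150.2 364.4] mean [ 0.7179 -0.4425  0.0656] med [ 0.7294 -0.4509  0.0502] z [0.0469 0.2527]
    minrect [array([ 0.6407, -0.3958]), array([0.019 , 0.2599]), np.float64(58.0952)] circle [ 0.6445 -0.3898]
top
red 53 [358.9  42.8] mean [ 0.8214 -0.1554  0.081 ] med [ 0.8214 -0.1559  0.0813] z [0.0789 0.0828]
    minrect [array([ 0.8213, -0.1548]
[... 1887 characters left out ...]
rray([0.0841, 0.0729]), np.float64(79.1894)] circle [ 0.5718 -0.2118]
side
red 35 [347.8 142.2] mean [ 0.5533 -0.298   0.0499] med [ 0.5534 -0.2973  0.0497] z [0.0482 0.0516]
    minrect [array([ 0.5519, -0.2986]), array([0.0079, 0.0561]), np.float64(78.0542)] circle [ 0.5519 -0.2984]
red 24 [127.4 164.8] mean [0.7985 0.1206 0.0842] med [0.7982 0.1204 0.0842] z [0.0835 0.0849]
    minrect [array([0.7987, 0.1191]), array([0.0132, 0.0121]), np.float64(34.9724)] circle [0.7987 0.1203]
green 274 [320.3 151.4] mean [ 0.5673 -0.2096  0.0586] med [ 0.5636 -0.2007  0.0589] z [0.0567 0.06  ]
    minrect [array([ 0.5687, -0.2102]), array([0.083 , 0.0675]), np.float64(80.4806)] circle [ 0.5737 -0.2119]
```

View pics/w14.png

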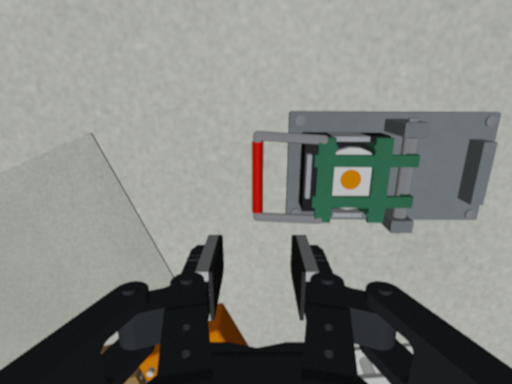

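View pics/side14.png

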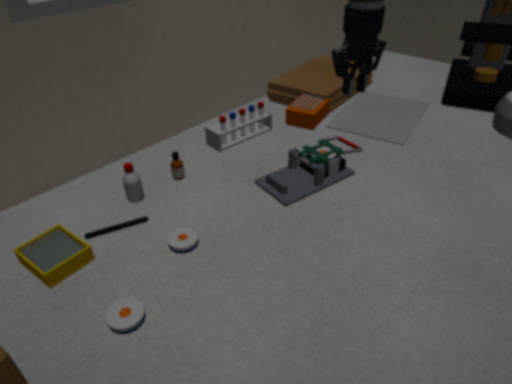

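The pan is level at its stop with the bar top at 49.5 mm. The dish lies lid up in the nest, its top at 51 mm and its orange dot at (350,180) in the wrist view. The gripper is clear and the other two dishes haven't moved.

Run:
```python
from workcell import bot
print(bot.job_done())
```

```text
the job is handed in; nothing more can be done
None
```

The upside-down dish is now lid up in the black nest, with the pan swung fully over and the handle let go. I laid the dish upside down in the open green pan and released it, then swung the pan over by the red handle. The job was handed in at about 16 s of the 61 s allowed.

**Last checks:**
- **Dish:** it lies flat in the nest with the orange dot showing. The dot is at (0.570, -0.221) with the lid top at 51 mm, which matches the nest.
- **Pan:** it is on its stop. Pressing a little further raised the force to 18 N without moving it, and the bar top reads 49.5 mm, the same as when the pan was open. The first end position was about 2.5 mm short, so I pushed it the rest of the way before releasing.
- **Other dishes:** both are where they started, judged by their positions in the top and side views.
- **Gripper:** it is clear of everything, with about 1 N on the wrist.

The last wrist view put the bar about 1 mm higher than the top camera did, which is within the 2 mm calibration error. No check failed.

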